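# Put the lens barrels back into their ring bases

## Robot

A 7-joint arm with a two-finger parallel gripper is mounted at the origin on the work surface. World frame = base frame: x ahead of the robot, y to its left, z up, the work surface at z = 0. Lengths are in m, angles in rad, forces in N, time in s.
With the tool pointing down it reaches from about 0.425 to 0.825 m from the base axis. Payload 3.6 kg.
Tool frame: the origin (TCP) lies where the fingers leave the gripper's body, on its centre line; the fingertips stand 73 mm ahead of it and the grasp point (between the pads) lies 54 mm ahead of it; x points along the fingers, y is the direction in which the jaws open and shut, and the axes are right-handed (so a half turn about x gives the same grasp; the last joint's range is limited). The gripper opens to 85 mm and grips with 20 to 120 N. Pads are 22 mm wide; open, the fingers measure 114 mm over their backs; the gripper's body (76 mm by 85 mm) begins 54 mm behind the grasp point. The pads swing forward as they close: fully open they stand 13 mm farther back than shut.
Start: joints at [1.286, 0.615, -0.013, 1.423, 0.008, 1.103, -0.04], TCP at [0.166, -0.628, 0.304] pointing down, gripper open.
Joint ranges: [-3.12, 3.12], [-0.3, 2.06], [-1.34, 1.32], [0.26, 2.42], [-1.36, 4.5], [0.01, 1.98], [-2.84, 2.84]. Speed limits (rad/s): [2.79, 2.79, 3.14, 3.14, 3.14, 3.14, 3.14].

## Interface

Orientations are given as a unit quaternion [x, y, z, w].
In Python, from station import arm, snapshot, camera_info, ticket gives the robot as it stands. Calls block until the motion is done:
- arm.movep(position, orientation): joint-space move of the TCP to a pose.
- arm.line_to(position, velocity=0.15, ori=None): straight line of the TCP; ori=None keeps the orientation; velocity is the mean speed in m/s.
- arm.move_j(angles): joint-space move.
- arm.move_gripper(opening, effort=None): opening from 0.0 (shut) to 1.0 (fully open); effort is the grip in N (None keeps the last); returns when the fingers have stopped.
- arm.pause(seconds).
- arm.ik(position, orientation): joint angles nearest the present ones, or None.
- snapshot(name): name is "scene" or "top"; returns the picture (420x560x3 uint8, blue, green, red); there is no depth.
- camera_info(name): a dict with "fx", "fy", "cx", "cy" (pixels), "dist_coeffs" ([k1, k2, p1, p2, k3] as OpenCV has them; the pictures are not rectified), "R" (3x3) and "t" (3): a world point X has camera coordinates R X + t. Camera axes: x right, y down, z forward; pixel columns grow to the right and rows downward; lengths in m; the calibration is good to about 2 mm. A picture is of the moment at which its call begins. camera_info takes no time and is no camera call.
A pose or a line that the arm cannot do raises arm.MotionError and nothing moves.
- ticket.finish_job(): hands the job in, once; it reports no verdict.
Readings, each from a call of its own:
- arm.read_time(): time.
- arm.read_joint_positions(): joint angles.
- arm.read_dq(): joint speeds.
- arm.read_effort(): joint torques, N m.
- arm.read_tool_pos(): TCP position.
- arm.read_eef_rot(): TCP orientation.
- arm.read_ft_force(): force on the tool from outside, world axes, zero at the start.
- arm.read_wrist_torque(): the same for the moment, N m.
- arm.read_opening(): opening from 0.0 (shut) to 1.0 (fully open).
Only numpy, scipy, OpenCV 4.12 (cv2) and the standard library are available. Lean on these libraries where they do the work, as an engineer would, in place of code of your own. Each camera call takes 0.05 s, during which the arm holds its last target.

## Task

Put the four round lens barrels back into the ring bases on the optical bench, one at a time from the widest barrel to the slimmest: the widest barrel goes into the widest ring, the next widest into the next widest ring, and so on. Each must end up standing upright on the floor inside its ring; set them down gently, without dropping or toppling any. Leave the two square filter boxes where they stand.

Things in the scene. Friction and masses are not known exactly. Their poses are not given: they have to be found in the camera images.
- barrel_1: widest of the four loose lens barrels: a plain round black cylinder standing upright on the bench, 60 mm in diameter, 50 mm high, with a disc of blue-grey glass in its top face. Solid, 0.05 to 0.35 kg. Origin at the centre of its underside, z along its axis, up.
- barrel_2: second widest of the four loose lens barrels: a plain round black cylinder standing upright on the bench, 48 mm in diameter, 56 mm high, with a disc of blue-grey glass in its top face. Solid, 0.05 to 0.35 kg. Origin at the centre of its underside, z along its axis, up.
- barrel_3: third widest of the four loose lens barrels: a plain round black cylinder standing upright on the bench, 36 mm in diameter, 62 mm high, with a disc of blue-grey glass in its top face. Solid, 0.05 to 0.35 kg. Origin at the centre of its underside, z along its axis, up.
- barrel_4: slimmest of the four loose lens barrels: a plain round black cylinder standing upright on the bench, 24 mm in diameter, 70 mm high, with a disc of blue-grey glass in its top face. Solid, 0.05 to 0.35 kg. Origin at the centre of its underside, z along its axis, up.
- base_1: widest of the four ring bases, screwed to the bench: a low round grey cup, open at the top, 88 mm outside and 76 mm inside diameter; its floor is 4 mm and its rim 12 mm above the bench. It belongs to the 60 mm barrel, which stands in it with 8 mm to spare all round. Origin at the centre of its underside (bench level), z up.
- base_2: second widest of the four ring bases, screwed to the bench: a low round grey cup, open at the top, 76 mm outside and 64 mm inside diameter; its floor is 4 mm and its rim 12 mm above the bench. It belongs to the 48 mm barrel, which stands in it with 8 mm to spare all round. Origin at the centre of its underside (bench level), z up.
- base_3: third widest of the four ring bases, screwed to the bench: a low round grey cup, open at the top, 64 mm outside and 52 mm inside diameter; its floor is 4 mm and its rim 12 mm above the bench. It belongs to the 36 mm barrel, which stands in it with 8 mm to spare all round. Origin at the centre of its underside (bench level), z up.
- base_4: narrowest of the four ring bases, screwed to the bench: a low round grey cup, open at the top, 52 mm outside and 40 mm inside diameter; its floor is 4 mm and its rim 12 mm above the bench. It belongs to the 24 mm barrel, which stands in it with 8 mm to spare all round. Origin at the centre of its underside (bench level), z up.
- filter_box_a: loose square black filter box with a square glass window on top, 46 x 46 mm and 42 mm high, standing on the bench; stays where it is. Origin at the centre of its underside.
- filter_box_b: loose square black filter box with a square glass window on top, 36 x 36 mm and 54 mm high, standing on the bench; stays where it is. Origin at the centre of its underside.

How it is judged:
By the outcome, as a careful person would: the job done as asked, in the order asked, and still so for the second after the job is handed in, with the robot touching nothing.
It also fails if it takes over 120 s, if anything falls off the work surface, if the arm or the gripper's body presses on something with over 40 N, if the wrist force passes 120 N, or if a joint passes its speed limit or range.

## Working session

There is one attempt and no reset: what is moved stays moved. The work goes in short steps, each a Python script; the robot and the scene stay as the last script left them, time stands still between calls to the robot, and variables do not carry over. Pictures are saved under pics/ and viewed, and the job is handed in when it is done.

```bash
mkdir -p pics
python3 - <<'E'
from station import arm, snapshot, camera_info
import cv2
for n in("scene","top"):
    cv2.imwrite(f"pics/{n}0.png",snapshot(n)); print(n,camera_info(n))
print(arm.read_time(),arm.read_eef_rot(),arm.read_tool_pos())
E
```

```text
scene {'fx': 433.2149536779094, 'fy': 433.2149536779094, 'cx': 280.3200830242817, 'cy': 209.7923373729115, 'dist_coeffs': array([-0.04723466,  0.        ,  0.        ,  0.        ,  0.        ]), 'R': array([[ 0.2816344 ,  0.95950568,  0.00556029],
       [ 0.82526687, -0.23926816, -0.5115519 ],
       [-0.48950655,  0.14865934, -0.85923439]]), 't': array([-0.13140436, -0.40558466,  1.10193131])}
top {'fx': 395.07949277280755, 'fy': 395.07949277280755, 'cx': 280.62654804822796, 'cy': 213.47337293356318, 'dist_coeffs': array([-0.09348461,  0.        ,  0.        ,  0.        ,  0.        ]), 'R': array([[ 0.00705485, -0.99938645, -0.03430684],
       [-0.98815661, -0.00170833, -0.15343923],
       [ 0.15328648,  0.03498302, -0.98756237]]), 't': array([0.02234455, 0.48998641, 0.94104684])}
0.1 [-0.70111495 -0.09175962  0.70135733 -0.0900882 ] [ 0.16558868 -0.62798871  0.30283609]
```

View pics/scene0.png

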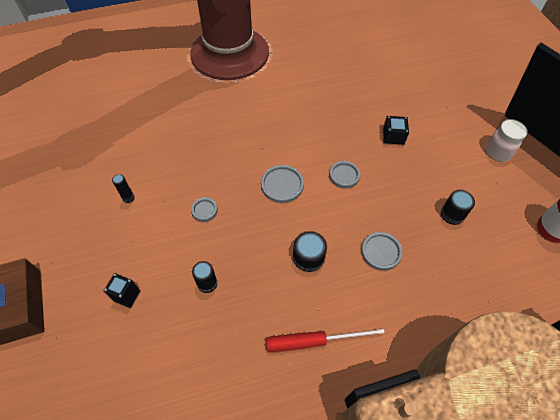

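View pics/top0.png

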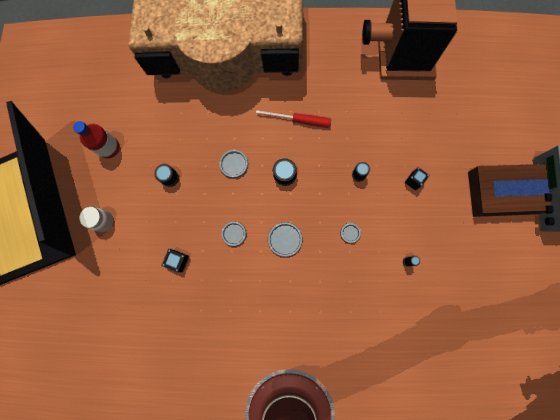

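The top view shows glass tops of barrels 1–4 at about (285,170), (166,174), (361,171) and (413,261). Rings 1–4 are at about (285,240), (233,164), (234,234) and (350,233). The boxes are at (175,261) and (418,178). Next I'll measure these in both views.

```bash
cat > vis.py <<'E'
import numpy as np, cv2
from station import camera_info
def ray_plane(n,uv,z):
    c=camera_info(n);K=np.array([[c['fx'],0,c['cx']],[0,c['fy'],c['cy']],[0,0,1]])
    p=cv2.undistortPoints(np.array(uv,float).reshape(-1,1,2),K,np.array(c['dist_coeffs'])).reshape(-1,2)
    R=np.array(c['R']);t=np.array(c['t']);o=-R.T@t
    d=np.c_[p,np.ones(len(p))]@R
    return o+d*((z-o[2])/d[:,2])[:,None]
def proj(n,X):
    c=camera_info(n);K=np.array([[c['fx'],0,c['cx']],[0,c['fy'],c['cy']],[0,0,1]])
    return cv2.projectPoints(np.array(X,float).reshape(-1,1,3),cv2.Rodrigues(np.array(c['R']))[0],np.array(c['t']),K,np.array(c['dist_coeffs']))[0].reshape(-1,2)
def blobs(n,img):
    f=img.astype(int);b,g,r=f[...,0],f[...,1],f[...,2]
    m=((b-r>-12)&(b>60)).astype(np.uint8)
    k,l,s,c=cv2.connectedComponentsWithStats(m,connectivity=8)
    out=[]
    for i in range(1,k):
        if s[i,4]<25 or s[i,4]>2500: continue
        cs,_=cv2.findContours((l==i).astype(np.uint8),cv2.RETR_EXTERNAL,cv2.CHAIN_APPROX_NONE)
        out.append((c[i],s[i,4],max(cs,key=len).reshape(-1,2),f[l==i].mean(0).round()))
    return out
def circ(P):
    A=np.c_[2*P[:,:2],np.ones(len(P))];s=np.linalg.lstsq(A,(P[:,:2]**2).sum(1),rcond=None)[0]
    return s[:2],np.sqrt(s[2]+s[:2]@s[:2])
E
python3 - <<'E'
import cv2;from vis import *
np.set_printoptions(precision=4,suppress=True)
for n in("top","scene"):
    for c,a,cn,col in blobs(n,cv2.imread(f"pics/{n}0.png")):
        print(n,c.round(1),a,col,end=' ')
        for z in(.012,.042,.05,.056,.062,.07):
            q=ray_plane(n,[c],z)[0][:2]; print(q.round(3),end='')
        print(' fit12',*circ(ray_plane(n,cn,.012)))
E
```

```text
top [58.2  9. ] 2390 [80. 82. 79.] [1.121 0.706][1.098 0.684][1.092 0.679][1.087 0.674][1.082 0.67 ][1.076 0.664] fit12 [1.0903 0.7046] 0.15293042659519746
top [347.1   3. ] 625 [80. 82. 79.] [ 1.102 -0.16 ][ 1.079 -0.156][ 1.073 -0.154][ 1.068 -0.154][ 1.064 -0.153][ 1.058 -0.151] fit12 [ 1.1211 -0.1608] 0.08036368039411369
top [511.9   5.4] 1197 [79. 82. 79.] [ 1.11  -0.646][ 1.087 -0.627][ 1.08  -0.621][ 1.076 -0.618][ 1.071 -0.614][ 1.065 -0.609] fit12 [ 1.1246 -0.6399] 0.10362570135922661
top [ 78.7 126.6] 116 [164.  79.  42.] [0.737 0.588][0.725 0.57 ][0.722 0.565][0.719 0.561][0.717 0.558][0.714 0.553] fit12 [0.7371 0.588 ] 0.016736883899447358
top [107.6 146.6] 223 [77. 82. 85.] [0.677 0.497][0.667 0.482][0.664 0.478][0.662 0.475][0.66  0.472][0.657 0.468] fit12 [0.6816 0.5041] 0.026738866087680207
top [233.4 163.4] 609 [148. 147. 140.] [0.626 0.15 ][0.618 0.145][0.615 0.144][0.614 0.143][0.612 0.142][0.61  0.141] fit12 [0.6266 0.15  ] 0.036010624112999205
top [284.  169.2] 334 [175. 164. 135.] [0.61  0.017][0.602 0.017][0.6   0.016][0.598 0.016][0.596 0.016][0.594 0.016] fit
[... 4034 characters left out ...]
770571
scene [201.9 270.1] 237 [161. 145. 115.] [ 0.579 -0.181][ 0.592 -0.179][ 0.596 -0.178][ 0.599 -0.178][ 0.601 -0.178][ 0.605 -0.177] fit12 [ 0.5785 -0.1808] 0.015491790659933544
scene [117.1 285.2] 198 [163. 146. 113.] [ 0.565 -0.332][ 0.58  -0.324][ 0.583 -0.322][ 0.586 -0.32 ][ 0.589 -0.319][ 0.593 -0.316] fit12 [ 0.5671 -0.3318] 0.014703872517225821
scene [  2.1 295.2] 116 [123.  78.  60.] [ 0.528 -0.534][ 0.544 -0.518][ 0.548 -0.513][ 0.551 -0.51 ][ 0.554 -0.507][ 0.559 -0.502] fit12 [ 0.5277 -0.5326] 0.014452128096980333
scene [354.9 333.9] 120 [229. 230. 235.] [0.764 0.043][0.77  0.036][0.772 0.034][0.773 0.032][0.774 0.031][0.776 0.029] fit12 [0.7642 0.0428] 0.028670682538577148
```

```bash
cat > plan.py <<'E'
import numpy as np
from scipy.spatial.transform import Rotation as Ro
B={1:(.6015,.0155),2:(.5935,.321),3:(.600,-.177),4:(.376,-.2945)}
S={1:(.431,.014),2:(.630,.1485),3:(.4448,.1442),4:(.448,-.151)}
D={1:60,2:48,3:36,4:24}; TH={1:.083,2:.086,3:.088,4:.090}
def quat(a):
    c,s=np.cos(a),np.sin(a)
    return Ro.from_matrix(np.array([[0,0,-1],[c,s,0],[s,-c,0]]).T).as_quat()
E
python3 - <<'E'
from plan import *; from station import arm
m=Ro.from_quat(arm.read_eef_rot()).as_matrix(); print(m.round(2))
for i in B:
  for nm,p in(("B",B[i]),("S",S[i])):
    az=np.arctan2(p[1],p[0])
    for off in(-90,0,90,180):
        r=[arm.ik([*p,z],quat(az+np.radians(off))) for z in(TH[i],.23)]
        print(i,nm,off,[None if q is None else np.round(q,2).tolist() for q in r])
E
```

```text
[[-0.    0.26 -0.97]
 [ 0.   -0.97 -0.26]
 [-1.   -0.    0.  ]]
1 B -90 [[-0.1, 0.82, 0.05, 1.76, -0.08, 0.56, -1.54], [0.0, 0.62, -0.11, 1.66, 0.08, 0.87, -1.68]]
1 B 0 [[0.12, 0.84, -0.29, 1.75, 0.39, 0.61, -0.38], [0.21, 0.65, -0.45, 1.65, 0.34, 0.92, -0.34]]
1 B 90 [[0.34, 0.93, -0.7, 1.74, 0.82, 0.78, 0.83], [0.4, 0.74, -0.8, 1.64, 0.6, 1.02, 1.0]]
1 B 180 [[-0.31, 0.86, 0.42, 1.77, -0.55, 0.63, -2.69], [-0.65, 0.89, 1.13, 1.68, -0.87, 1.16, -2.4]]
1 S -90 [[-0.11, 0.69, 0.04, 2.23, -0.11, 0.22, -1.51], [0.08, 0.4, -0.22, 2.11, 0.14, 0.64, -1.78]]
1 S 0 [[-0.02, 0.69, -0.09, 2.23, 0.25, 0.23, -0.3], [0.32, 0.44, -0.56, 2.1, 0.37, 0.69, -0.45]]
1 S 90 [[0.07, 0.7, -0.23, 2.23, 0.58, 0.27, 0.94], [0.53, 0.52, -0.88, 2.1, 0.58, 0.78, 0.89]]
1 S 180 [[-0.19, 0.7, 0.15, 2.24, -0.44, 0.23, -2.75], [-0.81, 0.64, 1.13, 2.14, -0.78, 0.87, -2.3]]
2 B -90 [[-0.46, 0.9, -0.12, 1.53, 0.14, 0.73, -1.72], [-0.29, 0.76, -0.45, 1.42, 0.35, 1.04, -1.88]]
2 B 0 [[-0.23, 0.96, -0.55, 1.52, 0.61, 0.84, -0.51], [-0.08, 0.88, -0.91, 1.41, 0.71, 1.19, -0.58]]
2 B 90 [[0.0, 1.19, -1.15, 1.51, 1.14, 1.21
[... 1429 characters left out ...]
0.69, -1.49]]
4 B 0 [[0.69, 0.71, -0.11, 2.1, 0.21, 0.34, -0.25], [0.77, 0.46, -0.21, 2.0, 0.14, 0.7, -0.2]]
4 B 90 [[0.86, 0.73, -0.36, 2.1, 0.62, 0.42, 0.92], [1.02, 0.51, -0.58, 1.99, 0.4, 0.76, 1.11]]
4 B 180 [[0.34, 0.75, 0.43, 2.11, -0.75, 0.43, -2.44], [0.2, 0.52, 0.62, 2.01, -0.44, 0.75, -2.72]]
4 S -90 [[0.23, 0.7, 0.07, 2.12, -0.15, 0.32, -1.47], [0.25, 0.45, 0.04, 2.01, -0.03, 0.68, -1.59]]
4 S 0 [[0.4, 0.71, -0.18, 2.12, 0.34, 0.35, -0.38], [0.52, 0.46, -0.34, 2.01, 0.23, 0.71, -0.29]]
4 S 90 [[0.58, 0.74, -0.46, 2.11, 0.75, 0.45, 0.78], [0.75, 0.52, -0.68, 2.0, 0.47, 0.78, 1.04]]
4 S 180 [[0.03, 0.73, 0.37, 2.13, -0.68, 0.4, -2.51], [-0.06, 0.48, 0.48, 2.02, -0.33, 0.71, -2.83]]
```

```bash
cat > act.py <<'E'
from plan import *; from station import arm, snapshot
import cv2
def az(p): return np.arctan2(p[1],p[0])
def st(m): print(m,'t',round(arm.read_time(),1),'tcp',np.round(arm.read_tool_pos(),4),'F',np.round(arm.read_ft_force(),2),'op',round(arm.read_opening(),3))
def pick(i,first=False,effort=30):
    p=B[i];q=quat(az(p))
    op=min(1,(D[i]+26)/85)
    arm.move_gripper(op)
    arm.movep([*p,.22],q)
    arm.line_to([*p,TH[i]+.02],.2); arm.line_to([*p,TH[i]],.06); st('down')
    arm.move_gripper(0.0,effort); st('gripped')
    arm.line_to([*p,TH[i]+.02],.05); arm.pause(.2); st('lift')
def carry(i):
    p=B[i];s=S[i]
    arm.line_to([*p,.215],.2)
    arm.line_to([*s,.215],.2,quat(az(s)))
    arm.line_to([*s,TH[i]+.02],.15); arm.pause(.3); st('above')
def place(i):
    s=S[i]
    arm.line_to([*s,TH[i]+.008],.05); arm.pause(.2)
    f0=arm.read_ft_force()[2]
    for d in(.006,.005,.0045,.004,.0035,.003,.0025):
        arm.line_to([*s,TH[i]+d],.02); arm.pause(.1)
        f=arm.read_ft_force()[2]-f0
        if f>1.0: break
    st(f'contact d={d} df={f:.2f}')
def release(i):
    s=S[i]
    g=arm.read_opening()
    arm.move_gripper(min(1,g+.25)); arm.pause(.2); st('open')
    arm.line_to([*s,TH[i]+.035],.08); arm.line_to([*s,.22],.2)
def pic(n): 
    for c in("scene","top"): cv2.imwrite(f"pics/{n}_{c}.png",snapshot(c))
E
python3 - <<'E'
from act import *
pick(1); pic("p1")
E
```

```text
down t 4.3 tcp [0.6013 0.0155 0.0827] F [-0.04 -0.16  0.47] op 0.996
gripped t 4.7 tcp [0.6015 0.0156 0.0834] F [-0.94  0.19  2.7 ] op 0.697
lift t 5.4 tcp [0.6013 0.0154 0.1027] F [-0.71  0.29 -2.5 ] op 0.693
```

View pics/p1_scene.png

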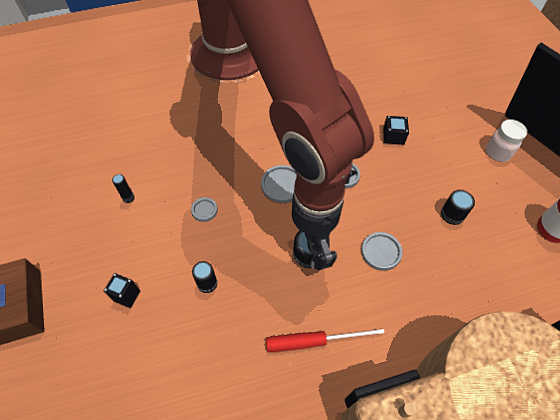

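The picture shows the gripper holding barrel 1 at about (315,250), with nothing else disturbed. The opening reads about 59 mm and the force shows a 2.5–3 N load. I'll carry it to its ring and look before lowering.

Run:
```python
from act import *
carry(1); a=snapshot("scene");b=snapshot("top")
from vis import proj
u=proj("scene",[[*S[1],.03]])[0].astype(int);v=proj("top",[[*S[1],.03]])[0].astype(int)
print(u,v)
f=lambda im,c:cv2.resize(im[max(c[1]-60,0):c[1]+60,c[0]-80:c[0]+80],(400,300),interpolation=cv2.INTER_CUBIC)
cv2.imwrite("pics/c1.png",np.hstack([f(a,u),f(b,v)]))
```

```text
above t 8.4 tcp [0.4313 0.0139 0.1035] F [-0.33  0.37 -2.38] op 0.693
[282 175] [284 237]
```

View pics/c1.png

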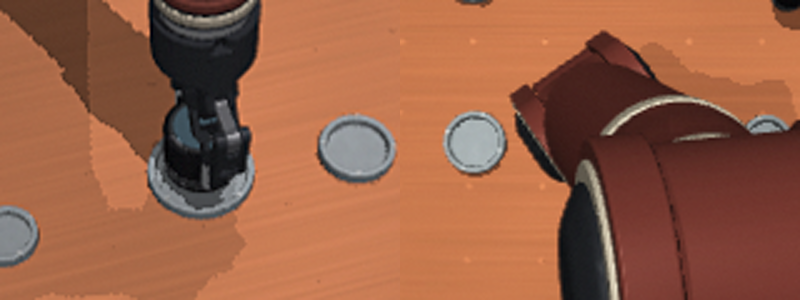

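In the scene crop the barrel hangs centred over ring 1, at about x=200 in the crop with the ring at about 202. I'll lower it.

Run:
```python
from act import *
place(1); release(1)
q=quat(az(B[2])); arm.move_gripper((48+26)/85); arm.movep([*B[2],.22],q)
pic("d1"); st('x')
from vis import *
print(proj("scene",[[*S[1],.054]]),proj("top",[[*S[1],.054]]))
for n in("scene","top"):
    for c,a,cn,col in blobs(n,cv2.imread(f"pics/d1_{n}.png")):
        P=ray_plane(n,[c],.054)[0]
        if abs(P[0]-.43)<.03 and abs(P[1]-.014)<.03: print(n,a,P,col,circ(ray_plane(n,cn,.054)))
```

```text
contact d=0.004 df=7.25 t 10.5 tcp [0.431  0.014  0.0873] F [-1.74 -0.21  4.7 ] op 0.692
open t 11.0 tcp [0.431 0.014 0.087] F [-0.02 -0.4   0.68] op 0.942
x t 13.9 tcp [0.5941 0.3188 0.2201] F [-0.63  0.13  0.4 ] op 0.867
[[282.21937236 168.43080965]] [[284.57540841 236.55979916]]
scene 425 [0.43417179 0.01313188 0.054     ] [143. 128. 102.] (array([0.43383573, 0.01324563]), np.float64(0.024182165325889807))
top 689 [0.42602329 0.00924927 0.054     ] [147. 140. 122.] (array([0.42725352, 0.01145835]), np.float64(0.03430961921773241))
```

View pics/d1_scene.png

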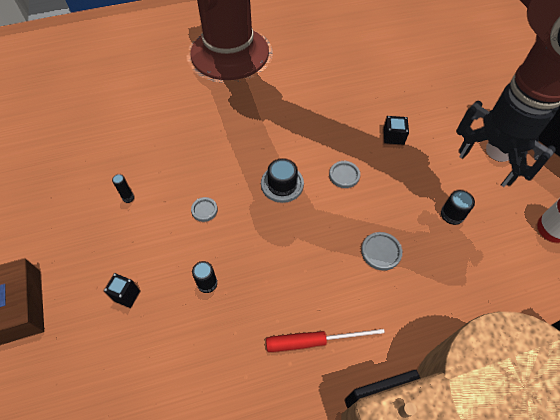

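View pics/d1_top.png

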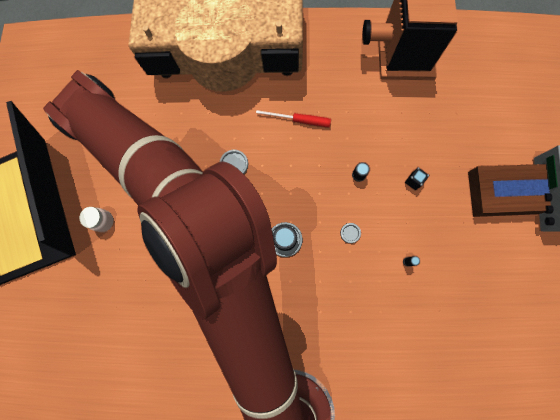

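Both views show barrel 1 upright inside ring 1, at scene (282,178) and top (286,239), within about 2 mm of the target. On to barrel 2.

Run:
```python
from act import *
from vis import proj
pick(2)
assert .5<arm.read_opening()<.62
carry(2); a=snapshot("scene")
u=proj("scene",[[*S[2],.03]])[0].astype(int)
cv2.imwrite("pics/c2.png",cv2.resize(a[u[1]-60:u[1]+60,u[0]-80:u[0]+80],(640,480),interpolation=cv2.INTER_CUBIC))
```

```text
down t 15.6 tcp [0.5934 0.3209 0.0856] F [-0.21 -0.07  0.21] op 0.872
gripped t 15.9 tcp [0.5937 0.3212 0.0865] F [-0.67 -0.2   1.2 ] op 0.552
lift t 16.6 tcp [0.5933 0.3208 0.1056] F [-0.43  0.84 -0.86] op 0.559
above t 19.6 tcp [0.6303 0.1485 0.1068] F [-0.84 -0.51 -2.09] op 0.555
```

View pics/c2.png

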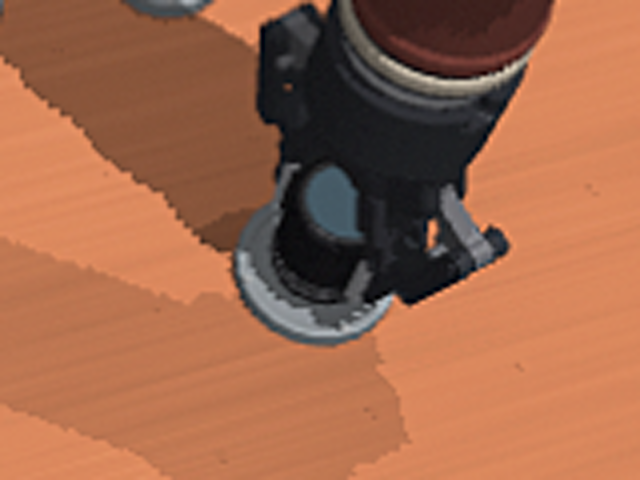

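Barrel 2 hangs upright over ring 2, with the barrel at crop (325,245) and the ring centred near (315,270). The offset between them comes from the hanging height. I'll set it down.

Run:
```python
from act import *
place(2); release(2)
arm.move_gripper((36+26)/85); arm.movep([*B[3],.22],quat(az(B[3])))
pic("d2"); st('x')
from vis import *
for n in("scene","top"):
    for c,a,cn,col in blobs(n,cv2.imread(f"pics/d2_{n}.png")):
        P=ray_plane(n,[c],.060)[0]
        if np.hypot(*(P[:2]-S[2]))<.03: print(n,a,P,col,circ(ray_plane(n,cn,.060)))
```

```text
contact d=0.004 df=4.22 t 21.6 tcp [0.63   0.1485 0.0904] F [-2.07 -0.35  2.75] op 0.556
open t 22.1 tcp [0.63   0.1485 0.09  ] F [-0.3   0.73  0.01] op 0.807
x t 24.9 tcp [ 0.6008 -0.1741  0.2202] F [-0.45  0.47  0.46] op 0.727
scene 385 [0.63227061 0.14772429 0.06      ] [176. 159. 128.] (array([0.63203345, 0.14783046]), np.float64(0.019930681654818462))
top 486 [0.61452183 0.14385804 0.06      ] [158. 154. 137.] (array([0.61298359, 0.14245691]), np.float64(0.03459030294468307))
```

View pics/d2_scene.png

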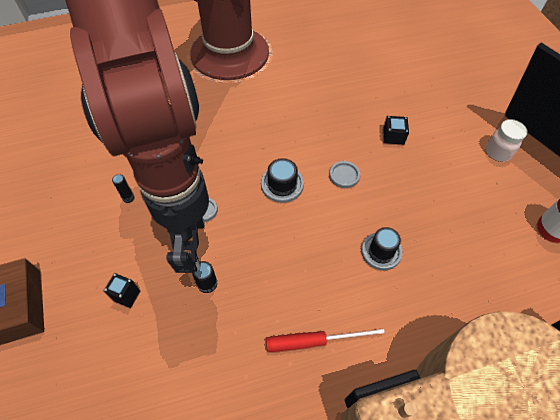

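Barrel 2 stands upright in ring 2 at scene (384,245), and barrel 1 is still in place. Next is barrel 3.

Run:
```python
from act import *
from vis import proj
pick(3)
assert .36<arm.read_opening()<.48
carry(3); a=snapshot("scene")
u=proj("scene",[[*S[3],.03]])[0].astype(int)
cv2.imwrite("pics/c3.png",cv2.resize(a[u[1]-60:u[1]+60,u[0]-80:u[0]+80],(640,480),interpolation=cv2.INTER_CUBIC))
```

```text
down t 26.6 tcp [ 0.5998 -0.177   0.0877] F [ 0.1   0.15 -0.24] op 0.729
gripped t 26.9 tcp [ 0.6003 -0.177   0.0884] F [0.27 0.17 1.12] op 0.417
lift t 27.6 tcp [ 0.5997 -0.177   0.1077] F [-0.59  0.02 -1.37] op 0.413
above t 31.4 tcp [0.4451 0.1442 0.1086] F [-0.38  1.06 -1.2 ] op 0.415
```

View pics/c3.png

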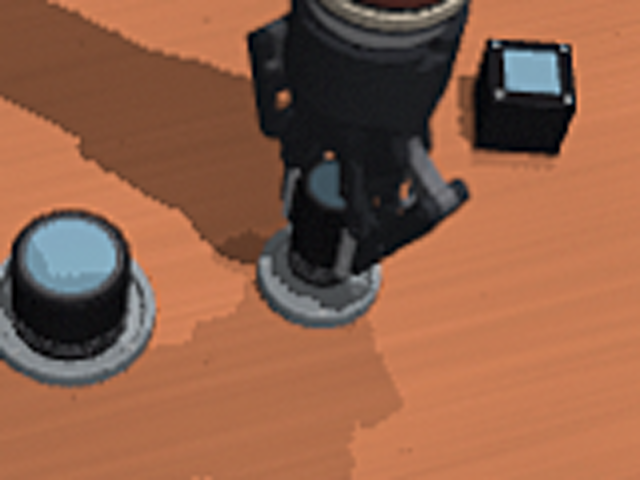

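Barrel 3 hangs upright over ring 3, with its foot at crop (320,270) and the ring near (320,280). I'll set it down.

Run:
```python
from act import *
place(3); release(3)
arm.move_gripper((24+26)/85); arm.movep([.5,0,.26],quat(0)); arm.movep([*B[4],.22],quat(az(B[4])))
pic("d3"); st('x')
from vis import *
for n in("scene","top"):
    for c,a,cn,col in blobs(n,cv2.imread(f"pics/d3_{n}.png")):
        P=ray_plane(n,[c],.066)[0]
        if np.hypot(*(P[:2]-S[3]))<.03: print(n,a,P,col,circ(ray_plane(n,cn,.066)))
```

```text
contact d=0.004 df=4.75 t 33.5 tcp [0.4448 0.1442 0.0923] F [-0.77 -1.18  3.3 ] op 0.411
open t 34.0 tcp [0.4448 0.1442 0.0919] F [ 0.17 -0.11 -0.16] op 0.657
x t 37.4 tcp [ 0.3775 -0.2928  0.2203] F [-0.23  1.18  0.37] op 0.589
scene 151 [0.44783252 0.14290715 0.066     ] [164. 146. 115.] (array([0.44772388, 0.1429648 ]), np.float64(0.014296069993979683))
top 379 [0.43729737 0.13788994 0.066     ] [135. 130. 116.] (array([0.43684387, 0.13667666]), np.float64(0.028223974635589726))
```

View pics/d3_scene.png

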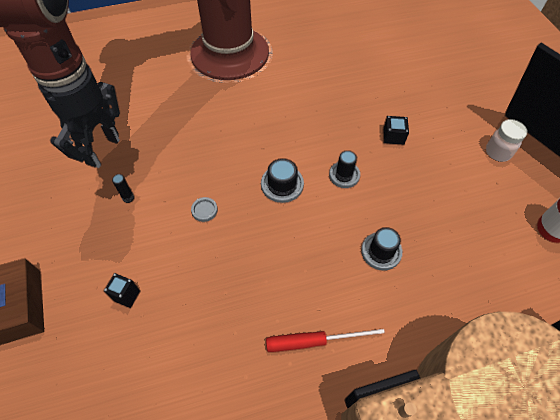

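Barrel 3 stands upright in ring 3 at scene (345,167), and barrels 1 and 2 are unchanged. The last one is barrel 4.

Run:
```python
from act import *
from vis import proj
pick(4)
assert .22<arm.read_opening()<.34
carry(4); a=snapshot("scene")
u=proj("scene",[[*S[4],.03]])[0].astype(int)
cv2.imwrite("pics/c4.png",cv2.resize(a[u[1]-60:u[1]+60,u[0]-80:u[0]+80],(640,480),interpolation=cv2.INTER_CUBIC))
```

```text
down t 39.1 tcp [ 0.3759 -0.2944  0.0898] F [-0.32 -0.26 -0.5 ] op 0.589
gripped t 39.4 tcp [ 0.3761 -0.2946  0.0903] F [-0.33  0.88  1.49] op 0.274
lift t 40.2 tcp [ 0.3759 -0.2944  0.1098] F [ 0.61 -0.21 -0.67] op 0.276
above t 43.0 tcp [ 0.4483 -0.1512  0.1106] F [-0.08  0.47 -0.96] op 0.275
```

View pics/c4.png

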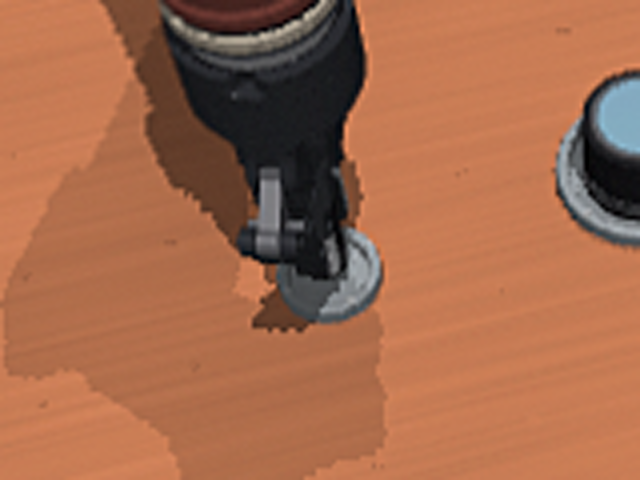

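Barrel 4 hangs over ring 4, with its foot at crop (325,275) and the ring centred near (330,275). I'll lower it.

Run:
```python
from act import *
place(4); release(4)
arm.move_j([1.286, 0.615, -0.013, 1.423, 0.008, 1.103, -0.04]); arm.pause(.5)
pic("d4"); st('x')
from vis import *
for n in("scene","top"):
    for c,a,cn,col in blobs(n,cv2.imread(f"pics/d4_{n}.png")):
        P=ray_plane(n,[c],.074)[0]
        if np.hypot(*(P[:2]-S[4]))<.03: print(n,a,P,col,circ(ray_plane(n,cn,.074)))
t=cv2.imread("pics/d4_top.png")[130:290,130:450];s=cv2.imread("pics/d4_scene.png")[90:330,80:500]
cv2.imwrite("pics/d4_crop.png",np.vstack([cv2.resize(t,(600,300),interpolation=cv2.INTER_CUBIC),cv2.resize(s,(525,300),interpolation=cv2.INTER_CUBIC).__class__(0) if 0 else cv2.copyMakeBorder(cv2.resize(s,(525,300),interpolation=cv2.INTER_CUBIC),0,0,0,75,0)]))
```

```text
contact d=0.006 df=1.33 t 43.9 tcp [ 0.448 -0.151  0.096] F [ 0.03 -0.07  0.98] op 0.273
open t 44.5 tcp [ 0.448 -0.151  0.096] F [ 0.49 -0.22  0.75] op 0.526
x t 48.2 tcp [ 0.1663 -0.6286  0.304 ] F [-0.29  0.04 -0.22] op 0.523
scene 79 [ 0.45049247 -0.15256344  0.074     ] [161. 143. 112.] (array([ 0.45046053, -0.15256445]), np.float64(0.009254956002876649))
top 257 [ 0.43851612 -0.14178079  0.074     ] [128. 124. 113.] (array([ 0.43862011, -0.14146736]), np.float64(0.02249767914051601))
```

View pics/d4_crop.png

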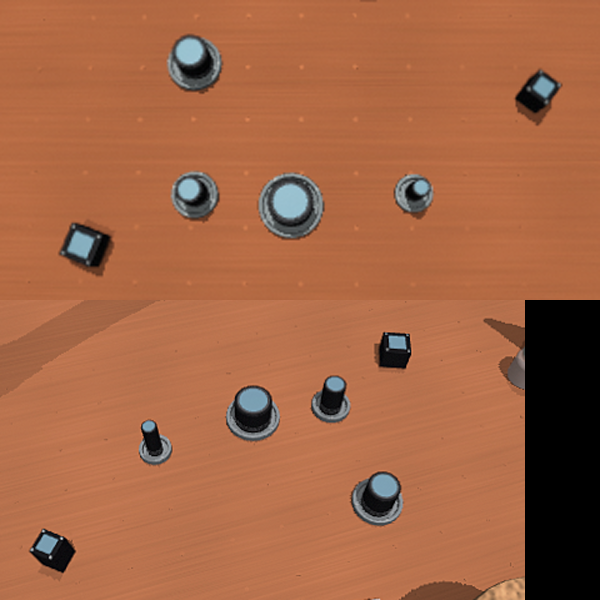

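All four barrels stand upright in their rings. In the crop's top view they are at (292,203), (192,60), (190,193) and (415,190). Before handing in, I'll check barrel 4's foot against the ring and confirm the boxes haven't moved.

Run:
```python
from act import *; from vis import *
for n in("top","scene"):
    A=blobs(n,cv2.imread(f"pics/{n}0.png"));C=blobs(n,snapshot(n))
    for w in({"top":[(172.7,260),(419.6,176.2)],"scene":[(397.1,123.6),(117.1,285.2)]}[n]):
        print(n,w,min([c[0] for c in C],key=lambda c:np.hypot(*(c-w))).round(1))
    im=snapshot(n);u=proj(n,[[*S[4],.03]])[0].astype(int)
    cv2.imwrite(f"pics/e4_{n}.png",cv2.resize(im[u[1]-30:u[1]+30,u[0]-40:u[0]+40],(400,300),interpolation=cv2.INTER_CUBIC))
cv2.imwrite("pics/e4.png",np.hstack([cv2.imread("pics/e4_top.png"),cv2.imread("pics/e4_scene.png")]))
```

```text
top (172.7, 260) [172.8 260. ]
top (419.6, 176.2) [419.6 176.2]
scene (397.1, 123.6) [397.1 123.6]
scene (117.1, 285.2) [117.1 285.2]
```

View pics/e4.png

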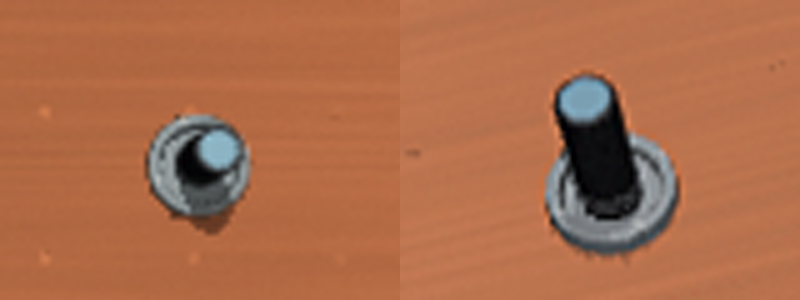

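Barrel 4's foot is on the ring floor, near the centre, at (200,168) in the left crop and (610,205) in the right. Both boxes are within 0.1 px of where they started. I'm handing the job in.

```bash
python3 -c "
from station import arm,ticket
print(arm.read_time()); print(ticket.finish_job())"
```

```text
48.4417
the job is handed in; nothing more can be done
None
```

All four barrels are back in their matching rings, placed from widest to slimmest, and I handed the job in at 48.4 s. I located everything by casting rays from both cameras.

- **Final pictures:** both views show each barrel upright inside its own ring. In the scene view each glass top came out within about 3 mm of its target, roughly that camera's own offset. The top-view blobs merged glass and ring after placing, so I didn't use them as position checks.
- **Filter boxes:** both are within 0.1 px of where they started.
- **Robot:** the arm went back to its start pose, touching nothing.
- **Set-down:** for barrels 1–3 contact raised the vertical force by about 4–7 N. For barrel 4 the contact threshold tripped at only 1.3 N, probably from noise. It was therefore released up to about 2 mm above the ring floor; afterwards it stood upright near the centre.

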